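# Bolt the cradle hood bracket to its rig with a quarter-turn thumbscrew

## Robot

A 6-joint arm with a two-finger parallel gripper is mounted at the origin on the work surface. World frame = base frame: x ahead of the robot, y to its left, z up, the work surface at z = 0. Lengths are in mm, angles in rad, forces in N, time in s.
With the tool pointing down it reaches from about 350 to 950 mm from the base axis. Payload 17.4 kg.
Tool frame: the origin (TCP) lies at the very end of the fingers, on their centre line; the grasp point (between the pads) lies manip.pinch_z behind it (manip.pinch_z is the distance from the TCP to the grasp point, in mm); x points along the fingers, y is the direction in which the jaws open and shut, and the axes are right-handed (so a half turn about x gives the same grasp; the last joint's range is limited). The gripper opens to 93 mm and grips with 3 to 60 N. Pads are 15 mm wide; open, the fingers measure 128 mm over their backs; the gripper's body (75 mm by 188 mm) begins 65 mm behind the grasp point.
Start: joints at [-1.152, 0.116, 1.442, -0, 1.584, -0.038], TCP at [297.72, -605.801, 218.646] pointing down, gripper open.
Joint ranges: [-2.83, 2.83], [-0.83, 2.19], [0.07, 2.5], [-1.14, 4.28], [0.01, 3], [-2.97, 2.97]. Speed limits (rad/s): [1.89, 1.89, 2.22, 3.14, 3.14, 3.14].

## Interface

Orientations are given as a 3x3 rotation matrix whose columns are the frame's x, y, z axes.
In Python, from workcell import manip, snapshot, nets gives the robot as it stands.
- The arm moves only by the shell command python3 -m crank 'ROWS' [FORCE]. ROWS is JSON, a list of rows, each a list of 3 entries, a list of its own where there are three numbers: the shift along the tool's x, y, z in cm, then the turn about the tool's x in degrees, then the opening, from 0 (shut) to 1 (fully open). In form: [[[dx, dy, dz], roll, jaw], ...]. A call has 1 to 10 rows; each row is the pose to reach, as a shift and turn from the pose commanded when the call began, along the tool's axes at that moment; what a row does not reach only later rows make up. A row lasts 1/8 s, in which the tool goes at most 62.5 mm and 10.7 degrees, less where a joint would pass 70% of its speed; a pose out of reach is approached as far as the arm can. A call with a gripper value outside its range is refused whole. The fingers move at their own pace and stop on an object; FORCE is the grip in N (left out, the last holds). Time passes only in rows, so rows that repeat a pose let the fingers close. It gives the time, the measured TCP pose, the force and the opening at its end, in the units of the state.
- manip.get_obs(): the state, without advancing time (a new reading comes with each control period).
- snapshot(name): name is "side" or "top"; returns a dict with "frame" (400x640x3 uint8, red, green, blue), "mtx" (3x3 intrinsics, pixels), "k1" (the pictures are not rectified: a ray, as slopes to the right and down, at radius r is drawn at 1 + k1 r^2 times it, then the intrinsics apply), "extrinsics" (4x4, takes a point from world to camera coordinates). Camera axes: x right, y down, z forward; pixel columns grow to the right and rows downward; lengths in mm; the calibration is good to about 2 mm. A picture is of the moment at which its call begins. There is no depth.
- manip.close_job(): hands the job in, once; it reports no verdict.
Trained networks look in a picture, given as the dict that the camera call returned (one of the last four; its "shot" number tells which), for a name from the list of things; names that differ only in an ending like _2 or _b are one class to them, and where a whole thing is asked for, a point or a joint stands for the part that bears it (a point fixed in the world has none). Each returns a list of dicts, best first, with "confidence" (0 to 1); they miss things now and then, are a little off and sometimes report something else, mostly with a low value. They report only what shows in the picture. A call takes as long as a camera call. They do not tell look-alikes from the thing itself.
- nets.spot_in(label, picture): "point" ([x, y, z] in mm, in world coordinates, good to about 4 mm: the middle of the surface that is visible of it).
- nets.outline_of(label, picture): "pixels" (400x640 bool, what is visible of it).
The state is a dict: "clock": time; "qpos": joint angles; "qvel": joint speeds; "tau": joint torques, N m; "ee_pos": TCP position; "eef_rot": TCP orientation; "ft_force": force on the tool from outside, world axes, zero at the start; "moment": the same for the moment, N m; "finger_gap": finger opening in mm.
Only numpy, scipy, OpenCV 4.12 (cv2) and the standard library are available. Lean on these libraries where they do the work, as an engineer would, in place of code of your own. Each camera call takes 0.05 s, during which the arm holds its last target.

## Task

In the model-maker's test rig, slide the white hood bracket gently along its channel until it comes up against the stop, so that its slot lies over the slot in the metal nut plate below. Then take the winged thumbscrew from its wooden caddy, put its foot down through both slots, press it gently against its spring and give it a quarter turn, so that it stays locked when you let go. Leave the other things on the bench where they are, and never force the bracket.

Things in the scene. Friction and masses are not known exactly. Their poses are not given: they have to be found in the camera images.
- rig: Fixed plywood channel block, 175 long (x) x 76 wide (y) x 35 high mm. Origin: on the bench, on the channel's middle line, under the lower slot's nominal place; z up, x along the channel from its open end (x = -130) to the stop (block ends at +45). The bracket lies on ledges at z = 30 mm between side rails 45.5 mm apart, rail tops at z = 35 mm.
- plate_nominal (a point): NOMINAL centre of the lower slot, z = 30 mm, axes as the rig's. The aluminium nut plate here (28 wide, z 24 to 30) has a slot 18 (x) x 8.5 mm and a rubber-faced stop (5 mm high, gives 1 mm at 15 N) 25 mm beyond the slot's centre. Clamped by eye, slot and stop together lie up to 8 mm either way along x from this point, not measured. Find them by sliding the bracket to the stop.
- bracket_tab (a point): Centre of the upright tab (10 thick along x, 34 wide, 50 high mm) at the near end of the loose white L bracket, about 160 g; 31 mm above its underside, 80 mm behind (-x of) its slot. x axis along the channel to the stop. The bracket starts 15 to 55 mm short of the stop and slides freely; push the tab low down. Over 25 N between bracket and rig is forcing.
- bracket_slot (a point): Centre of the bracket's through slot, 18 (x, along the channel) x 9 mm, on the top face of its flat plate (110 x 42.5 x 6 mm, top 36 mm above the bench). The plate's far edge is 25 mm beyond this point: with that edge against the stop, the slot lies exactly over the lower slot.
- caddy: Fixed wooden block 124 (x) x 60 (y) x 24 high mm, origin under its centre on the bench. Its middle pocket, 17.5 (x) x 7.5 (y) x 18 deep mm, holds the thumbscrew; round holes at x = -42 and +42 mm hold two steel pins. It may be left or right of the rig.
- screw_wing (a point): Centre of the wing of the loose thumbscrew (50 g) standing in the caddy, then 54 mm above the bench. z up along the screw, x along the wing: black plastic, 26 (x) x 10 thick (y) x 40 high mm; grip it across the 10 mm. Locked (pressed down, turned a quarter turn either way, let go), this point is 63 mm above the bench; if not turned, the spring lifts it to 66 mm.
- screw_foot (a point): Underside of the screw's foot, 45 mm below the wing's centre: a cross bar 16 (x, parallel to the wing) x 6 wide x 6 high mm on a 6 mm shank. An 18 mm round spring collar slides on the shank, its underside 15 mm above this point at rest; it gives up to 7 mm: 1.5 N, then 1.5 N more per mm. Pressed 4 to 6 mm (7 to 10 N), the foot is clear below the nut plate and can turn.
- pin_a_mid (a point): Steel pin, 50 mm long, in the caddy's hole at x = -42 mm: leave it. Point 30 mm above its foot.
- pin_b_mid (a point): Steel pin, 38 mm long, in the caddy's hole at x = +42 mm: leave it. Point 30 mm above its foot.
- tape_mid (a point): Roll of paper tape, 90 mm across x 24 mm high, at the far side of the bench: leave it. Its centre.
- glue_mid (a point): White glue bottle, 48 mm across x 130 mm high, standing at the far side: leave it. Its mid-height.
- driver_mid (a point): Screwdriver lying at the far side: leave it. A point on its axis.
Mind the look-alikes: they are no part of the job. What is shaped like the part that bears bracket_tab but red is not meant.

How it is judged (in metres and radians):
On the way:
1. the thumbscrew's foot has been pushed down through both slots, the wing still in line with the channel (z of screw_wing in the frame of rig below 0.0645 m and angle between the x axis of screw_wing and the x axis of rig, either way round below 0.35 rad and angle between screw_wing's own z axis and vertical below 0.15 rad and x of screw_wing in the frame of bracket_slot between -0.004 and 0.004 m and y of screw_wing in the frame of bracket_slot between -0.004 and 0.004 m), for 0.02 s.
At the end, for the whole second after the job is handed in: Bracket flat in the channel, its slot within 11 mm of the rig's origin along x; thumbscrew upright (0.12 rad), within 4 mm of the slot's centre in x and y, wing centre under 64.5 mm above the bench (foot below the nut plate) and turned over 1.05 rad from the channel's direction (z of screw_wing in the frame of rig below 0.0645 m and x of screw_wing in the frame of bracket_slot between -0.004 and 0.004 m and y of screw_wing in the frame of bracket_slot between -0.004 and 0.004 m and angle between the x axis of screw_wing and the x axis of rig, either way round above 1.05 rad and angle between screw_wing's own z axis and vertical below 0.12 rad and x of bracket_slot in the frame of rig between -0.011 and 0.011 m and z of bracket_slot in the frame of rig below 0.0375 m); the robot touches nothing.
It fails at once if the bracket is forced against the rig with more than 25 N (contact force between bracket and rig above 25 N).
It fails at once if a pin, the tape, the glue or the screwdriver is moved by more than 20 to 30 mm (distance of any of pin_a_mid, pin_b_mid from where it was at the start of the episode above 0.02 m or distance of any of tape_mid, glue_mid, driver_mid from where it was at the start of the episode above 0.03 m).
It also fails if it takes over 66 s, if anything falls off the work surface, if the arm or the gripper's body presses on something with over 40 N, if the wrist force passes 120 N, or if a joint passes its speed limit or range.

## Working session

There is one attempt and no reset: what is moved stays moved. The work goes in short steps, Python scripts to look and compute and a shell command to move; the robot and the scene stay as the last step left them, time stands still between calls to the robot, and variables do not carry over. Pictures are saved under pics/ and viewed, and the job is handed in when it is done.

```bash
ls; mkdir -p pics
python3 - <<'E'
from workcell import manip, snapshot, nets
import cv2
o=manip.get_obs()
print(o['clock'],o['ee_pos'],o['eef_rot'],o['finger_gap'],manip.pinch_z,o['ft_force'])
for n in('side','top'):
    p=snapshot(n); cv2.imwrite(f'pics/{n}0.png',p['frame'][:,:,::-1]); print(n,p['mtx'].tolist(),p['k1'],p['extrinsics'].round(3).tolist())
    for l in ['rig','bracket_tab','bracket_slot','caddy','screw_wing','pin_a_mid','tape_mid','glue_mid','driver_mid']:
        for d in nets.spot_in(l,p)[:3]: print(n,l,[round(float(v),1) for v in d['point']],round(float(d['confidence']),2))
E
```

```text
pics
0.0 [ 297.61076528 -605.61489747  217.93254081] [[-4.78969978e-04  4.41065387e-01 -8.97474844e-01]
 [ 1.04600007e-03 -8.97474235e-01 -4.41065646e-01]
 [-9.99999338e-01 -1.15001595e-03 -3.14912093e-05]] 93.05447551173285 18.8 [ 0.34155237  0.92636334 -0.35214154]
side [[383.9950654949523, 0.0, 316.8918935076594], [0.0, 383.9950654949523, 199.3118551302486], [0.0, 0.0, 1.0]] -0.07263626061733282 [[0.931, -0.365, -0.008, -530.254], [-0.204, -0.5, -0.842, 188.494], [0.303, 0.785, -0.54, 550.129], [0.0, 0.0, 0.0, 1.0]]
side bracket_tab [550.0, -18.5, 36.8] 0.8
side bracket_tab [318.7, -156.2, 6.3] 0.74
side bracket_slot [325.3, -157.3, 4.6] 0.67
side bracket_slot [548.5, -15.0, 36.0] 0.57
side caddy [509.8, -274.0, 25.0] 0.73
side screw_wing [521.1, -265.0, 54.4] 0.71
side screw_wing [773.8, 180.0, 17.7] 0.18
side pin_a_mid [478.7, -263.1, 51.9] 0.53
side tape_mid [775.0, 183.5, 16.9] 0.87
side glue_mid [785.7, -134.4, 71.8] 0.78
side driver_mid [760.2, -17.1, 17.7] 0.9
top [[408.48207191705643, 0.0, 314.0931048475247], [0.0, 408.48207191705643, 206.45390693871596], [0.0, 0.0, 1.0]] -0.05342166448241927 [[0.017, -1.0, -0.023, 8.482], [-0.996, -0.015, -0.09, 577.767], [0.09, 0.024, -0.996, 799.847], [0.0, 0.0, 0.0, 1.0]]
top rig [592.4, -25.4, 35.8] 0.63
top rig [524.1, -253.7, 62.9] 0.45
top bracket_tab [326.8, -148.4, 8.7] 0.86
top bracket_tab [553.0, -12.7, 39.0] 0.61
top bracket_slot [556.1, -13.6, 35.9] 0.89
top bracket_slot [324.6, -152.9, 6.2] 0.78
top caddy [526.7, -252.3, 22.5] 0.82
top screw_wing [522.9, -251.6, 65.8] 0.7
top tape_mid [776.4, 194.3, 25.3] 0.68
top glue_mid [788.7, -116.6, 83.3] 0.8
top driver_mid [765.7, 2.9, 22.2] 0.62
```

View pics/side0.png

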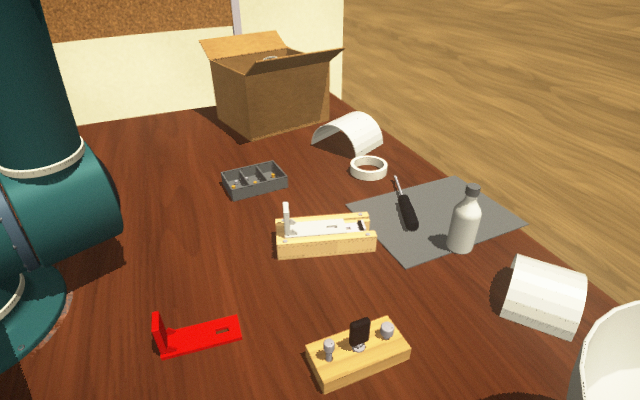

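View pics/top0.png

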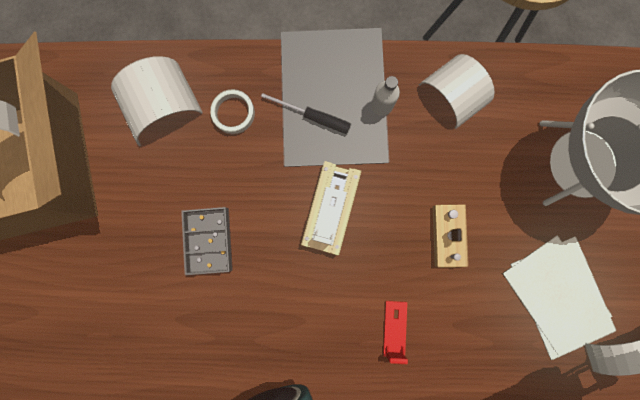

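Run:
```python
import cv2
a=cv2.imread('pics/top0.png')[120:320,240:520];cv2.imwrite('pics/topz.png',cv2.resize(a,(784,560),interpolation=cv2.INTER_CUBIC))
a=cv2.imread('pics/side0.png')[140:370,230:550];cv2.imwrite('pics/sidez.png',cv2.resize(a,(800,575),interpolation=cv2.INTER_CUBIC))
```

```text
(no output)
```

View pics/topz.png

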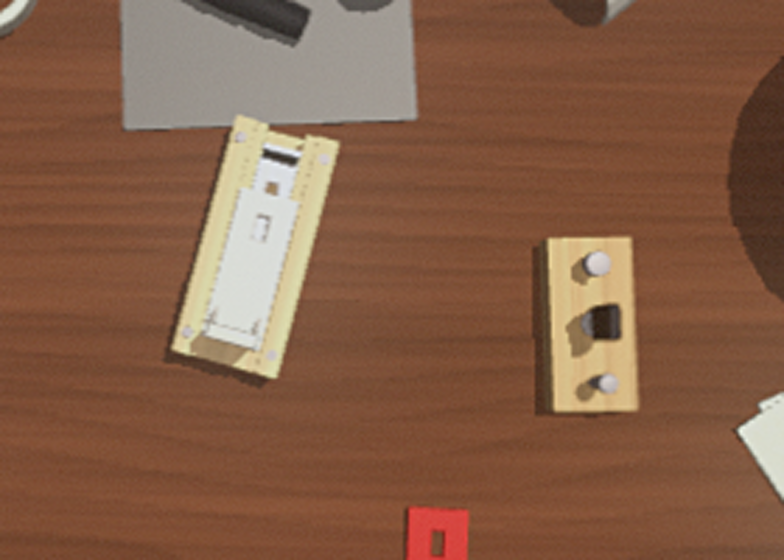

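View pics/sidez.png

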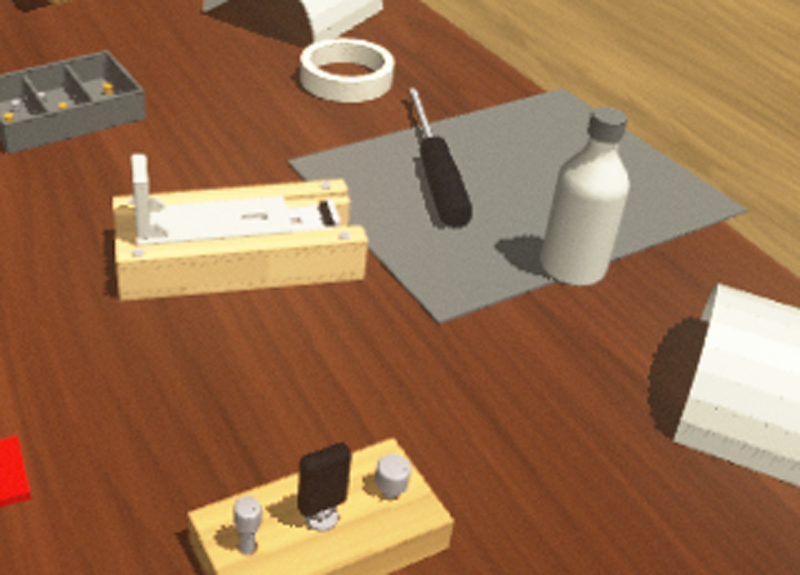

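The top view shows the rig at about (332,210), with the stop at its upper end and the tab at its lower end. The caddy is at (451,236) and the red decoy at (396,332). Next I'll zoom in to pick corners.

Run:
```python
import cv2
def c(src,out,x,y,w,h,s):
    a=cv2.imread(src)[y:y+h,x:x+w];a=cv2.resize(a,(w*s,h*s),interpolation=cv2.INTER_CUBIC)
    for i in range(0,w,10):
        cv2.putText(a,str(x+i),(i*s,10),0,.35,(255,255,0),1); cv2.line(a,(i*s,12),(i*s,18),(255,255,0),1)
    for i in range(0,h,10):
        cv2.putText(a,str(y+i),(0,i*s+4),0,.35,(255,255,0),1)
    cv2.imwrite(out,a)
c('pics/top0.png','pics/a1.png',290,155,80,105,5)
c('pics/top0.png','pics/a2.png',425,195,55,80,7)
c('pics/side0.png','pics/a3.png',265,195,120,70,6)
c('pics/side0.png','pics/a4.png',295,310,125,85,6)
```

```text
(no output)
```

View pics/a1.png

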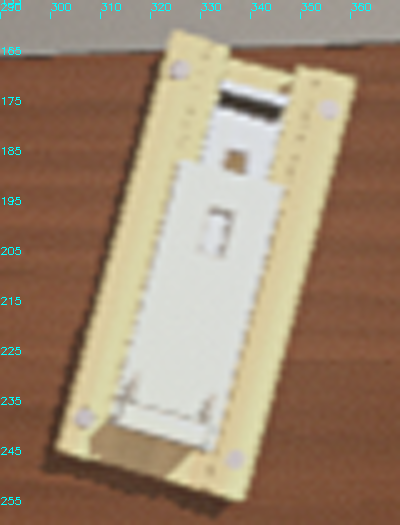

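View pics/a2.png

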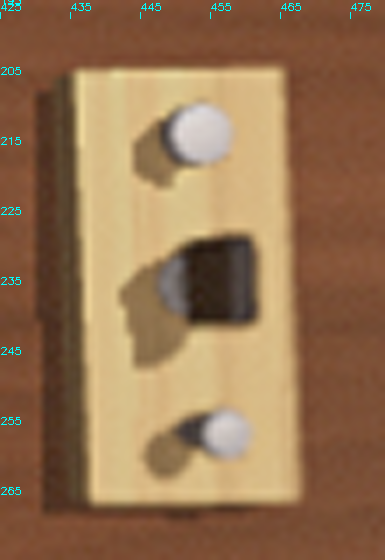

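View pics/a3.png

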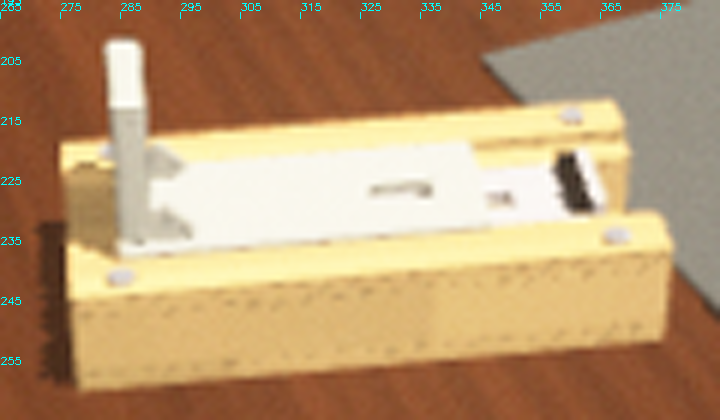

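View pics/a4.png

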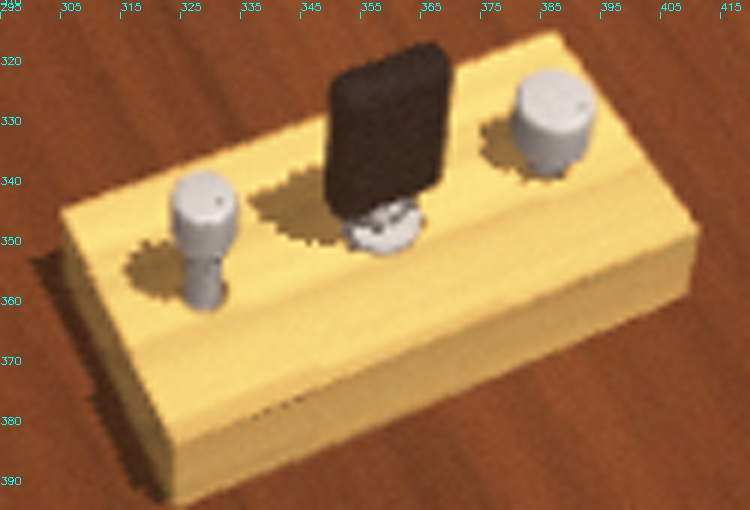

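```bash
cat > h.py <<'E'
import numpy as np, cv2, json, os
from scipy.optimize import least_squares
CAL='cal.json'
def getcal():
    from workcell import snapshot
    if not os.path.exists(CAL):
        d={}
        for n in('side','top'):
            p=snapshot(n); d[n]=[np.array(p['mtx']).tolist(),float(p['k1']),np.array(p['extrinsics']).tolist()]
        json.dump(d,open(CAL,'w'))
    return json.load(open(CAL))
C=getcal()
def proj(n,P):
    K,k1,E=C[n];K=np.array(K);E=np.array(E)
    P=np.atleast_2d(P)@E[:3,:3].T+E[:3,3]
    s=P[:,:2]/P[:,2:]; r=(s**2).sum(1,keepdims=True); s=s*(1+k1*r)
    return s*K[0,0]+K[:2,2]
def ray(n,px):
    K,k1,E=C[n];K=np.array(K);E=np.array(E)
    d=(np.array(px,float)-K[:2,2])/K[0,0];s=d.copy()
    for _ in range(10): s=d/(1+k1*(s**2).sum())
    R=E[:3,:3]; return -R.T@E[:3,3], R.T@np.array([s[0],s[1],1])
def atz(n,px,z):
    c,d=ray(n,px); return c+d*(z-c[2])/d[2]
def T(p,L):
    L=np.atleast_2d(np.array(L,float));c,s=np.cos(p[2]),np.sin(p[2])
    return np.c_[p[0]+c*L[:,0]-s*L[:,1],p[1]+s*L[:,0]+c*L[:,1],L[:,2]]
def fit(obs,p0):
    def f(p): return np.concatenate([(proj(n,T(p,L))-px).ravel() for n,L,px in obs])
    r=least_squares(f,p0,loss='soft_l1'); return r.x,r.fun.reshape(-1,2)
E
cat > fit1.py <<'E'
from h import *
rt=[([45,38,35],[324.4,161]),([45,-38,35],[361,170.6]),([-130,-38,35],[338.6,255]),([-130,38,35],[301.4,244.6])]
rs=[([-130,38,35],[275.2,218.8]),([45,38,35],[368,211.7]),([45,-38,35],[377,235.8]),([-130,-38,35],[276.7,244.7]),([-130,-38,0],[278.2,260]),([45,-38,0],[375.7,251.8])]
ct=[([62,30,24],[435.6,204.7]),([62,-30,24],[465.7,204.6]),([-62,-30,24],[468,266.4]),([-62,30,24],[437.7,267.1])]
cs=[([-62,30,24],[305.3,345.3]),([62,30,24],[387.5,315.3]),([62,-30,24],[411.3,348.3]),([-62,-30,24],[323.8,383.8]),([-62,-30,0],[325,394.5]),([62,-30,0],[410,358.8])]
for nm,t,s,p0 in(('rig',rt,rs,[600,-20,-.25]),('caddy',ct,cs,[520,-255,0])):
    t=[('top',*a) for a in t];s=[('side',*a) for a in s]
    for k,o in(('both',t+s),('top',t),('side',s)):
        p,r=fit(o,p0); print(nm,k,p.round(3),r.round(1).tolist())
E
python3 fit1.py
```

```text
rig both [ 6.18275e+02 -2.82650e+01 -2.51000e-01] [[0.5, -1.0], [0.3, -0.9], [0.1, -0.9], [0.3, -0.7], [-0.3, 0.0], [-1.2, -0.0], [-0.2, 0.3], [-0.4, -0.1], [-0.6, 0.1], [-0.4, -0.4]]
rig top [ 6.16522e+02 -2.76430e+01 -2.50000e-01] [[0.1, -0.1], [-0.1, -0.0], [-0.1, -0.1], [0.1, 0.2]]
rig side [ 6.19091e+02 -2.88190e+01 -2.55000e-01] [[0.2, -0.0], [-0.6, 0.1], [0.3, 0.4], [0.1, -0.2], [-0.1, 0.0], [0.1, -0.2]]
caddy both [ 5.25255e+02 -2.60321e+02  2.80000e-02] [[0.2, -0.7], [-0.4, -1.0], [-0.2, -1.1], [0.3, -1.3], [-0.1, -0.2], [-0.4, -0.1], [0.2, -0.0], [0.1, 0.3], [-1.2, 0.5], [-1.0, 0.6]]
caddy top [ 5.23197e+02 -2.60321e+02  2.60000e-02] [[0.3, 0.3], [-0.3, 0.1], [-0.2, -0.0], [0.2, -0.4]]
caddy side [ 5.25813e+02 -2.60264e+02  2.90000e-02] [[0.3, -0.3], [-0.1, -0.3], [0.5, -0.3], [0.5, 0.1], [-0.8, 0.3], [-0.6, 0.4]]
```

```bash
cat >> h.py <<'E'
RIG=np.array([617.7,-28.2,-.2515]); CAD=np.array([524.5,-260.3,.027])
def inv(p,P):
    d=np.array(P,float)[:2]-p[:2];c,s=np.cos(p[2]),np.sin(p[2]); return np.array([c*d[0]+s*d[1],-s*d[0]+c*d[1]])
def plan(target,yang):
    """rows shift (cm, tool axes) and roll (deg) from measured pose to target TCP, tool y at world angle yang (deg)"""
    from workcell import manip
    o=manip.get_obs();R=np.array(o['eef_rot']);p=np.array(o['ee_pos'])
    d=R.T@(np.array(target)-p)/10
    a=np.degrees(np.arctan2(R[1,1],R[0,1])); roll=-((yang-a+180)%360-180)
    print('t',round(o['clock'],2),'tcp',p.round(2),'yang',round(a,2),'shift cm',d.round(3),'roll',round(roll,2),'F',np.array(o['ft_force']).round(2),'gap',round(o['finger_gap'],2),'q6',round(o['qpos'][5],2))
E
python3 - <<'E'
from h import *
pt=np.array([616.5,-27.6,-.25]);ps=np.array([619.1,-28.8,-.255])
print('slot top', inv(pt,atz('top',[333,201.6],36)), 'edge',inv(pt,atz('top',[326,187],36)),inv(pt,atz('top',[346.6,192],36)))
# side: slot centre approx (400,190)/6
f=lambda X,Y:[265+(X+.5)/6-.5,195+(Y+.5)/6-.5]
print('slot side',inv(ps,atz('side',f(401,190),36)),'edge',inv(ps,atz('side',f(470,141),36)),inv(ps,atz('side',f(487,229),36)))
g=lambda X,Y:[290+(X+.5)/5-.5,155+(Y+.5)/5-.5]
print('lower slot vis top',inv(pt,atz('top',g(235,160),30)),'stop',inv(pt,atz('top',g(252,103),35)))
P=T(RIG,[[-130,0,45],[-150,0,45],[-150,0,120]]);print(P)
plan(P[1],np.degrees(RIG[2])-90)
E
```

```text
slot top [-30.45772449  -0.04637309] edge [-5.70450215 21.14160214] [ -4.68350696 -21.28936063]
slot side [-3.02435066e+01 -9.16365883e-03] edge [-5.22262879 22.30619718] [ -8.06224718 -22.26319202]
lower slot vis top [1.483092   0.87434443] stop [24.91070178  0.23689754]
[[491.78977063   4.15141637  45.        ]
 [472.41896612   9.12855735  45.        ]
 [472.41896612   9.12855735 120.        ]]
t 1.1 tcp [ 297.72 -605.81  218.68] yang -63.83 shift cm [ 17.365 -47.485 -42.802] roll 40.58 F [-0.28  0.15 -0.77] gap 92.92 q6 -0.04
```

```bash
python3 -m crank '[[[2,-6,-5],10,0],[[5,-12,-10],20,0],[[8,-18,-15],30,0],[[10,-24,-20],40.6,0],[[11.8,-30,-26],40.6,0],[[11.8,-36,-32],40.6,0],[[11.8,-42,-38],40.6,0],[[11.8,-47.15,-43.2],40.6,0],[[11.8,-47.15,-43.2],40.6,0],[[11.8,-47.15,-43.2],40.6,0]]' 20
python3 - <<'E'
from h import *
plan(T(RIG,[[-145,0,43]])[0],np.degrees(RIG[2])-90)
E
```

```text
clock: 2.35
ee_pos: [468.2, -18.9, 102.6]
eef_rot: [[0.001, -0.249, -0.968], [-0.0, -0.968, 0.249], [-1.0, -0.0, -0.001]]
ft_force: [1.3, -1.8, 0.2]
finger_gap: 0.8
t 2.35 tcp [468.22 -18.87 102.65] yang -104.43 shift cm [ 5.965 -2.815 -0.202] roll -0.02 F [ 1.27 -1.82  0.15] gap 0.81 q6 1.73
```

```bash
python3 -m crank '[[[0,0,0],0,0]]'
python3 - <<'E'
from h import *
plan(T(RIG,[[-145,0,43]])[0],np.degrees(RIG[2])-90)
E
```

```text
clock: 2.48
ee_pos: [468.3, -17.3, 102.1]
eef_rot: [[-0.0, -0.244, -0.97], [0.001, -0.97, 0.244], [-1.0, -0.0, 0.0]]
ft_force: [-1.4, -0.6, -0.8]
finger_gap: 0.7
t 2.48 tcp [468.35 -17.32 102.14] yang -104.11 shift cm [ 5.915 -2.659 -0.252] roll 0.3 F [-1.36 -0.59 -0.85] gap 0.66 q6 1.73
```

```bash
python3 -m crank '[[[1,-2.66,-0.25],0.2,0],[[5.95,-2.66,-0.25],0.2,0],[[5.95,-2.66,-0.25],0.2,0]]'
python3 - <<'E'
from h import *
plan(T(RIG,[[-124,0,43]])[0],np.degrees(RIG[2])-90)
from workcell import snapshot
p=snapshot('side');cv2.imwrite('pics/s1.png',cv2.resize(p['frame'][150:290,210:410,::-1],(800,560)))
E
```

```text
clock: 2.85
ee_pos: [474.9, 3.8, 40.1]
eef_rot: [[-0.005, -0.253, -0.968], [0.0, -0.968, 0.253], [-1.0, 0.001, 0.005]]
ft_force: [1.0, -0.2, 0.7]
finger_gap: 0.5
t 2.85 tcp [474.92   3.79  40.15] yang -104.64 shift cm [-0.298 -0.463 -2.221] roll -0.23 F [ 1.01 -0.15  0.71] gap 0.51 q6 1.78
```

View pics/s1.png

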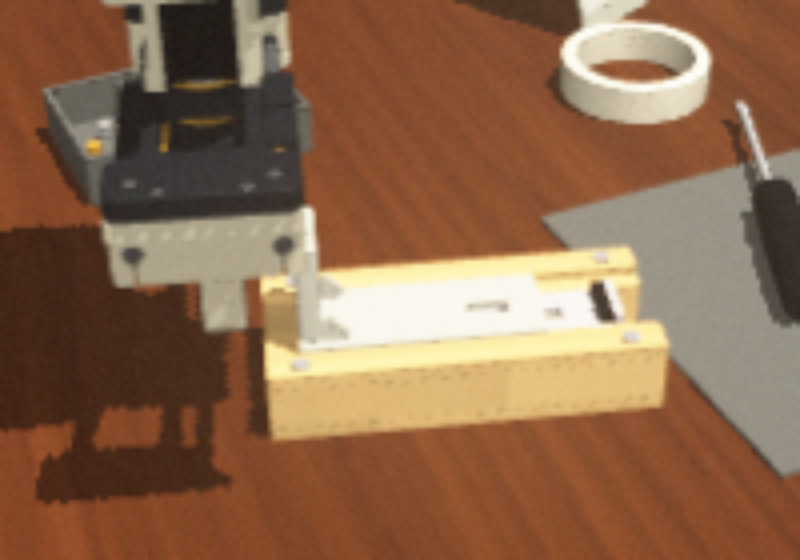

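```bash
python3 -m crank '[[[0,-0.45,-1.0],0,0],[[0,-0.45,-1.8],0,0],[[0,-0.45,-2.0],0,0],[[0,-0.45,-2.2],0,0],[[0,-0.45,-2.4],0,0],[[0,-0.45,-2.6],0,0],[[0,-0.45,-2.8],0,0],[[0,-0.45,-3.0],0,0]]'
python3 - <<'E'
from h import *
plan(T(RIG,[[-124,0,43]])[0],np.degrees(RIG[2])-90)
from workcell import snapshot
for n in('top','side'):
    p=snapshot(n);cv2.imwrite(f'pics/{n}2.png',cv2.resize(p['frame'][150:290,230:430,::-1],(800,560)))
E
```

```text
clock: 3.9
ee_pos: [507.2, 1.0, 42.8]
eef_rot: [[-0.0, -0.253, -0.968], [0.0, -0.968, 0.253], [-1.0, -0.0, 0.0]]
ft_force: [-1.7, -0.2, 0.3]
finger_gap: 0.3
t 3.9 tcp [507.19   0.98  42.79] yang -104.63 shift cm [-0.021  0.079  0.97 ] roll -0.22 F [-1.75 -0.17  0.28] gap 0.26 q6 1.78
```

View pics/side2.png

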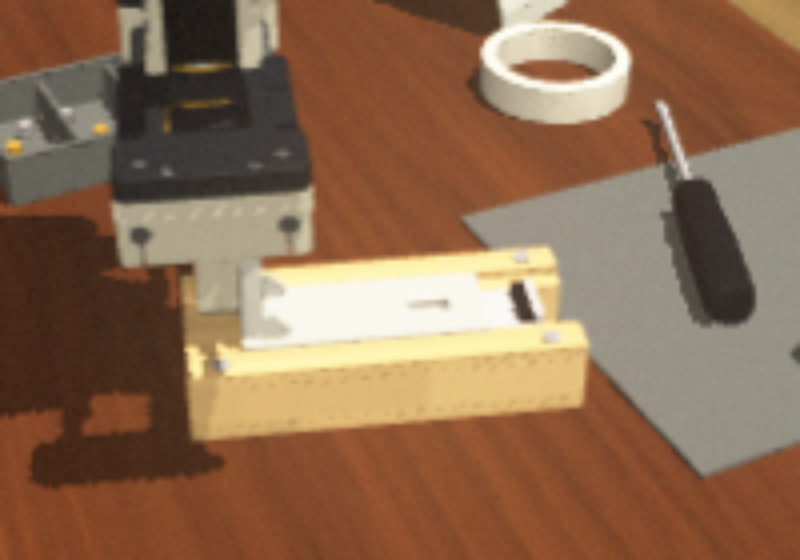

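View pics/top2.png

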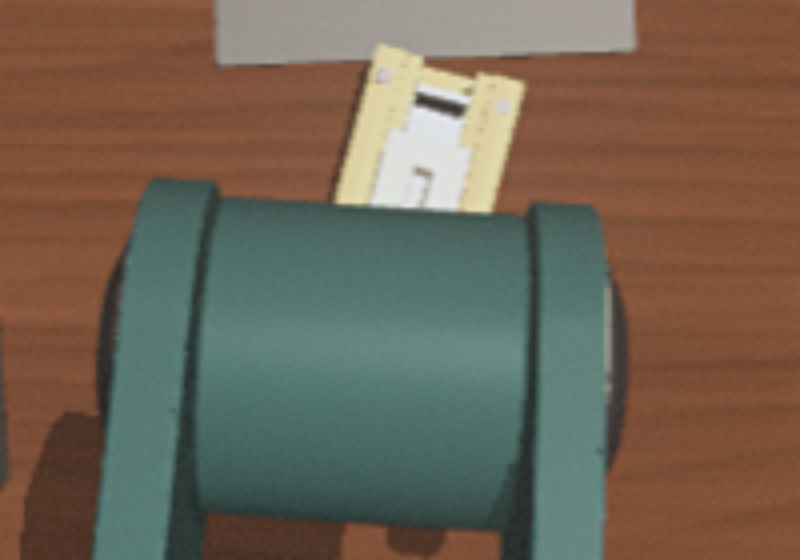

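```bash
python3 -m crank '[[[0,0,-0.2],0,0],[[0,0.05,-0.4],0,0],[[0,0.08,-0.6],0,0],[[0,0.08,-0.8],0,0],[[0,0.08,-1.0],0,0],[[0,0.08,-1.15],0,0],[[0,0.08,-1.3],0,0]]'
python3 - <<'E'
from h import *
plan(T(RIG,[[-101,0,43]])[0],np.degrees(RIG[2])-90)
from workcell import snapshot
for n in('top','side'):
    p=snapshot(n);cv2.imwrite(f'pics/{n}3.png',cv2.resize(p['frame'][160:260,260:400,::-1],(784,560)))
E
```

```text
clock: 4.88
ee_pos: [519.5, -3.1, 42.8]
eef_rot: [[-0.0, -0.253, -0.968], [0.0, -0.968, 0.253], [-1.0, -0.0, 0.0]]
ft_force: [-0.7, 1.3, -0.9]
finger_gap: 1.1
t 4.88 tcp [519.54  -3.08  42.78] yang -104.63 shift cm [-0.022 -0.009 -0.032] roll -0.22 F [-0.67  1.32 -0.86] gap 1.09 q6 1.77
```

View pics/side3.png

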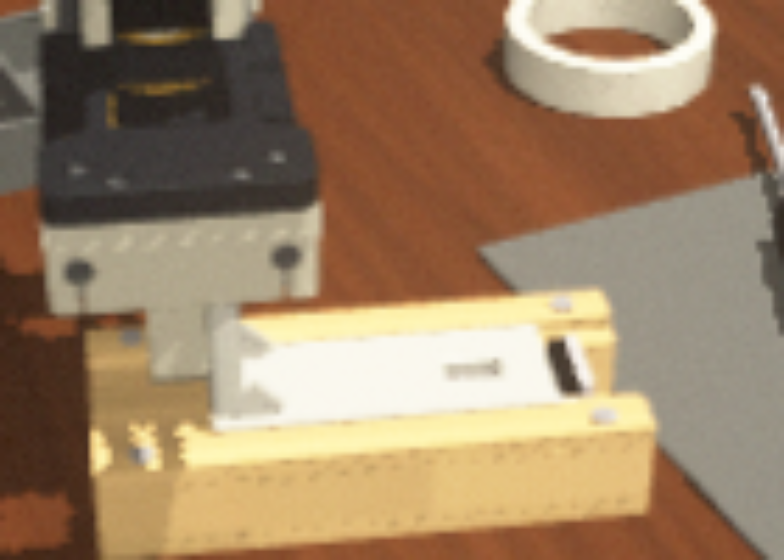

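View pics/top3.png

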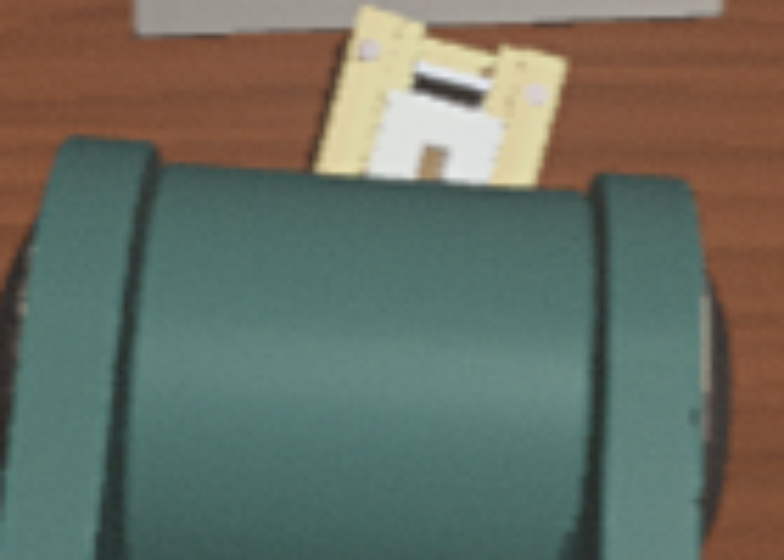

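```bash
python3 -m crank '[[[0,0,-0.05],0,0],[[0,0,-0.1],0,0],[[0,0,-0.15],0,0]]'; python3 -m crank '[[[0,0,-0.05],0,0],[[0,0,-0.1],0,0]]' | grep -E 'ft|ee_pos'
```

```text
clock: 5.35
ee_pos: [520.9, -3.4, 42.8]
eef_rot: [[-0.0, -0.253, -0.968], [0.0, -0.968, 0.253], [-1.0, 0.0, 0.0]]
ft_force: [-1.2, 0.5, 1.3]
finger_gap: 0.5
ee_pos: [521.9, -3.7, 42.9]
ft_force: [-0.6, -0.3, 0.9]
```

```bash
python3 -m crank '[[[0,0,-0.05],0,0],[[0,0,-0.1],0,0]]'| grep -E 'ft|ee_pos'
```

```text
ee_pos: [522.6, -3.9, 42.8]
ft_force: [-7.8, 2.0, 5.5]
```

```bash
python3 -m crank '[[[0,0,0],0,0]]'| grep -E 'ft|ee_pos'
python3 - <<'E'
from h import *
from workcell import manip
plan([0,0,0],0)
print(inv(RIG,manip.get_obs()['ee_pos']))
E
```

```text
ee_pos: [522.6, -3.9, 42.8]
ft_force: [-6.2, 1.8, 3.9]
t 5.97 tcp [522.57  -3.85  42.83] yang -104.63 shift cm [ 4.323 12.822 50.657] roll -104.63 F [-6.17  1.77  3.87] gap 0.63 q6 1.77
[-9.81994532e+01 -9.29142754e-02]
```

```bash
python3 -m crank '[[[0,0,0.3],0,0],[[0,0,1.2],0,0],[[-5,0,1.2],0,0.2],[[-11,3,0],0,0.6],[[-11,9,-1.5],-8,0.6],[[-11,15,-3.5],-16.1,0.6],[[-11,21,-5],-16.1,0.6],[[-11,24.8,-6.7],-16.1,0.6],[[-11,24.8,-6.7],-16.1,0.6],[[-11,24.8,-6.7],-16.1,0.6]]'
python3 - <<'E'
from h import *
plan(np.r_[CAD[:2],90],np.degrees(CAD[2])-90)
from workcell import snapshot
for n in('top','side'):
    p=snapshot(n);cv2.imwrite(f'pics/{n}4full.png',p['frame'][:,:,::-1]);cv2.imwrite(f'pics/{n}4.png',cv2.resize(p['frame'][100:400,240:640,::-1],(800,600)))
E
```

```text
clock: 7.22
ee_pos: [524.7, -260.2, 152.6]
eef_rot: [[-0.0, 0.025, -1.0], [0.0, -1.0, -0.025], [-1.0, -0.0, 0.0]]
ft_force: [-0.2, 0.1, 0.5]
finger_gap: 56.0
t 7.22 tcp [ 524.72 -260.25  152.61] yang -88.54 shift cm [6.261 0.007 0.02 ] roll -0.09 F [-0.22  0.13  0.47] gap 56.04 q6 1.04
```

View pics/side4.png

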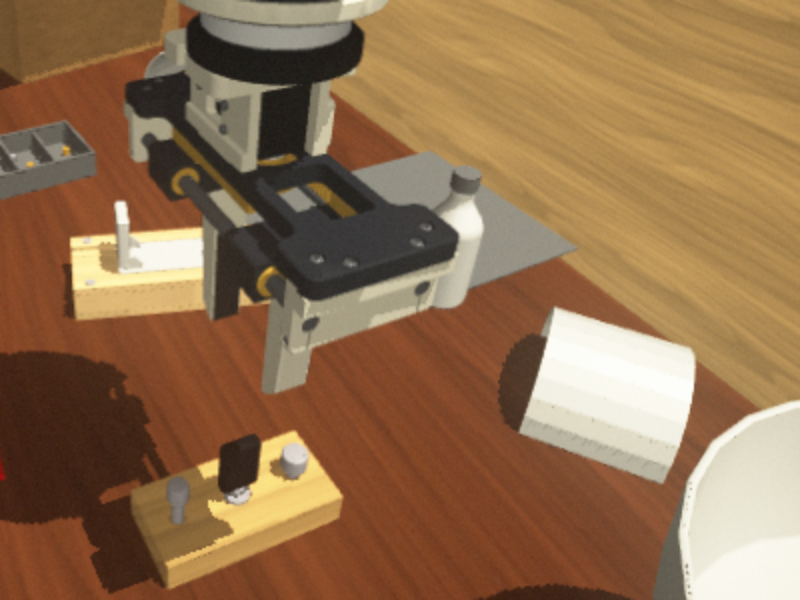

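View pics/top4.png

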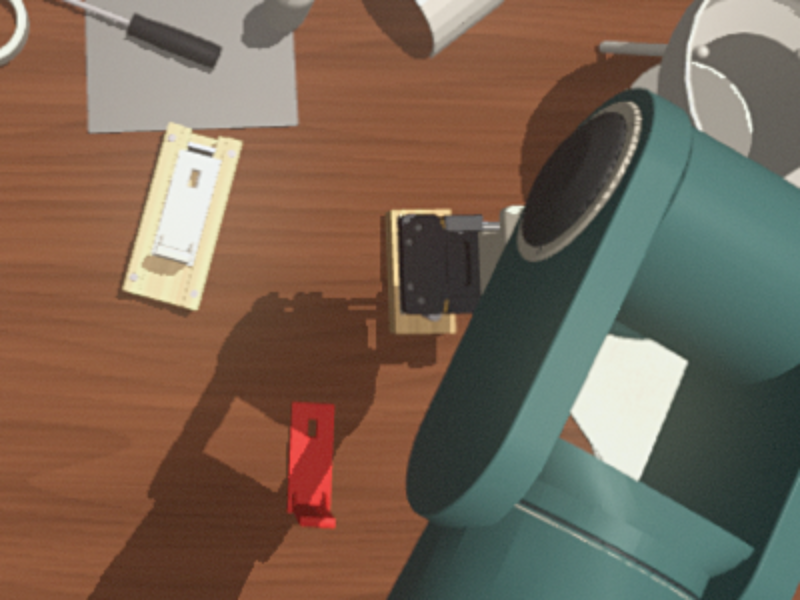

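Run:
```python
from h import *
a=cv2.imread('pics/side4full.png')[200:310,330:430];cv2.imwrite('pics/f.png',cv2.resize(a,(700,770),interpolation=cv2.INTER_CUBIC)[150:])
p=np.array([524.72,-260.25,np.radians(-88.54)])
for L in ([28,7.5],[28,-7.5],[45.5,7.5],[45.5,-7.5],[-28,7.5],[-28,-7.5]):
    q=proj('side',T(p,[[*L,152.6]]))[0]; print(L,q.round(1),((q-[330,200]+.5)*7-.5-[0,150]).round(0))
```

```text
[28, 7.5] [382.9 289.6] [373. 480.]
[28, -7.5] [370.5 293.8] [287. 510.]
[45.5, 7.5] [391.8 301.1] [435. 560.]
[45.5, -7.5] [379.1 305.6] [346. 592.]
[-28, 7.5] [358.  257.4] [199. 255.]
[-28, -7.5] [346.5 260.8] [119. 279.]
```

View pics/f.png

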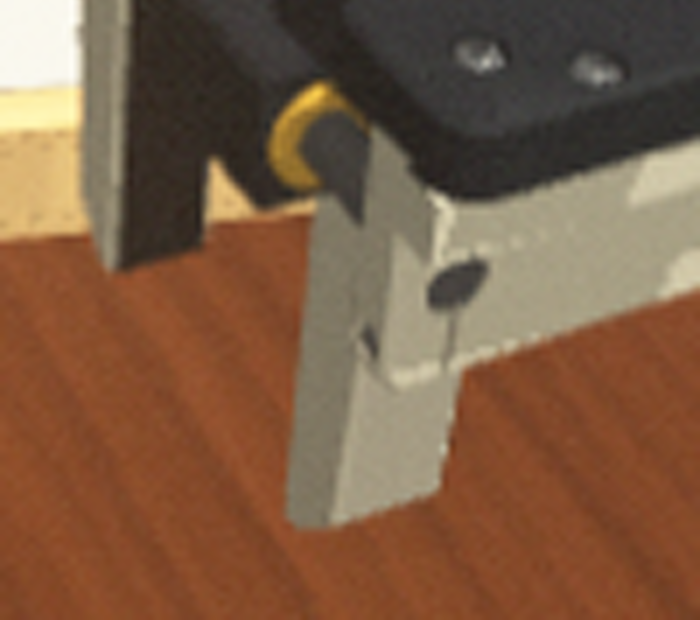

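```bash
python3 -m crank '[[[4,0,-0.07],0,0.6],[[8,0,-0.07],0,0.6],[[11.25,0,-0.07],0,0.6],[[11.25,0,-0.07],0,0.6],[[11.25,0,-0.07],0,0.3],[[11.25,0,-0.07],0,0.3]]' 10
python3 - <<'E'
from h import *
plan(np.r_[CAD[:2],40],np.degrees(CAD[2])-90)
from workcell import snapshot
for n in('side',):
    p=snapshot(n);cv2.imwrite(f'pics/{n}5full.png',p['frame'][:,:,::-1]);cv2.imwrite(f'pics/{n}5.png',cv2.resize(p['frame'][260:400,280:440,::-1],(800,700),interpolation=cv2.INTER_CUBIC)[:600])
E
```

```text
clock: 8.07
ee_pos: [526.5, -260.9, 42.2]
eef_rot: [[0.002, 0.026, -1.0], [-0.001, -1.0, -0.026], [-1.0, 0.001, -0.002]]
ft_force: [-0.2, -0.0, 0.3]
finger_gap: 40.6
t 8.07 tcp [ 526.54 -260.94   42.17] yang -88.5 shift cm [ 0.216 -0.069  0.202] roll -0.05 F [-0.22 -0.01  0.3 ] gap 40.64 q6 1.04
```

View pics/side5.png

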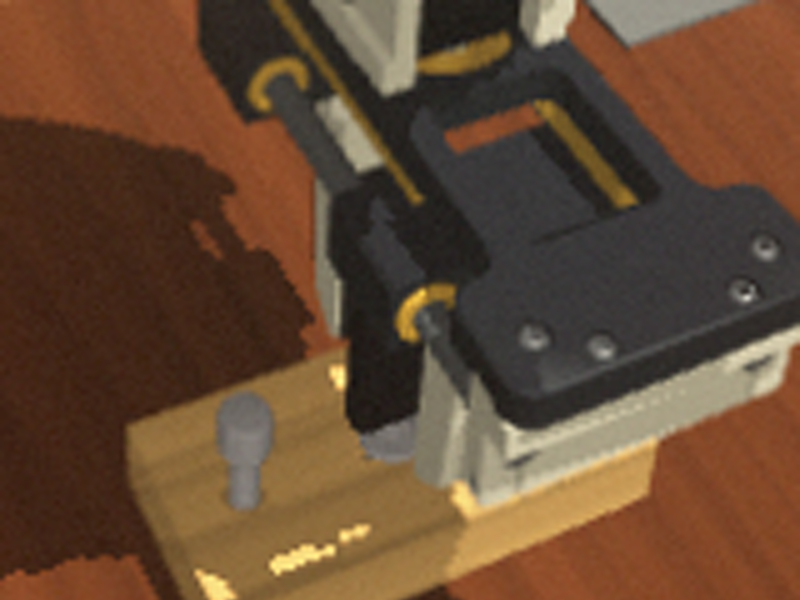

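```bash
python3 -m crank '[[[0.1,0,0.08],0,0.2],[[0.1,0,0.08],0,0.1],[[0.1,0,0.08],0,0],[[0.1,0,0.08],0,0],[[0.1,0,0.08],0,0]]' 40
python3 - <<'E'
from h import *
plan(np.r_[CAD[:2],40],np.degrees(CAD[2])-90)
E
```

```text
clock: 8.75
ee_pos: [524.9, -260.9, 39.3]
eef_rot: [[-0.0, 0.026, -1.0], [-0.0, -1.0, -0.026], [-1.0, 0.0, 0.0]]
ft_force: [-1.0, -0.0, 1.1]
finger_gap: 9.6
t 8.75 tcp [ 524.93 -260.87   39.32] yang -88.53 shift cm [-0.068 -0.058  0.041] roll -0.08 F [-0.98 -0.04  1.09] gap 9.55 q6 1.04
```

```bash
python3 -m crank '[[[-2,0,0],0,0],[[-6,0,0],0,0],[[-11,0,0],0,0],[[-11,-6,-2.5],5,0],[[-11,-12,-5],10,0],[[-11,-18,-7.5],15.9,0],[[-11,-23.17,-9.32],15.9,0],[[-11,-23.17,-9.32],15.9,0],[[-11,-23.17,-9.32],15.9,0]]'
python3 - <<'E'
from h import *
plan([612.2,-26.9,88],np.degrees(RIG[2])-90)
from workcell import snapshot
for n in('side','top'):
    p=snapshot(n);cv2.imwrite(f'pics/{n}6full.png',p['frame'][:,:,::-1]);cv2.imwrite(f'pics/{n}6.png',cv2.resize(p['frame'][130:270,260:420,::-1],(800,700),interpolation=cv2.INTER_CUBIC)[:600])
E
```

```text
clock: 9.88
ee_pos: [612.2, -26.9, 150.2]
eef_rot: [[0.001, -0.248, -0.969], [-0.0, -0.969, 0.248], [-1.0, 0.0, -0.001]]
ft_force: [0.6, -0.8, -0.3]
finger_gap: 9.8
t 9.88 tcp [612.15 -26.87 150.23] yang -104.39 shift cm [ 6.223e+00  0.000e+00 -2.000e-03] roll 0.02 F [ 0.57 -0.78 -0.27] gap 9.78 q6 1.74
```

View pics/side6.png

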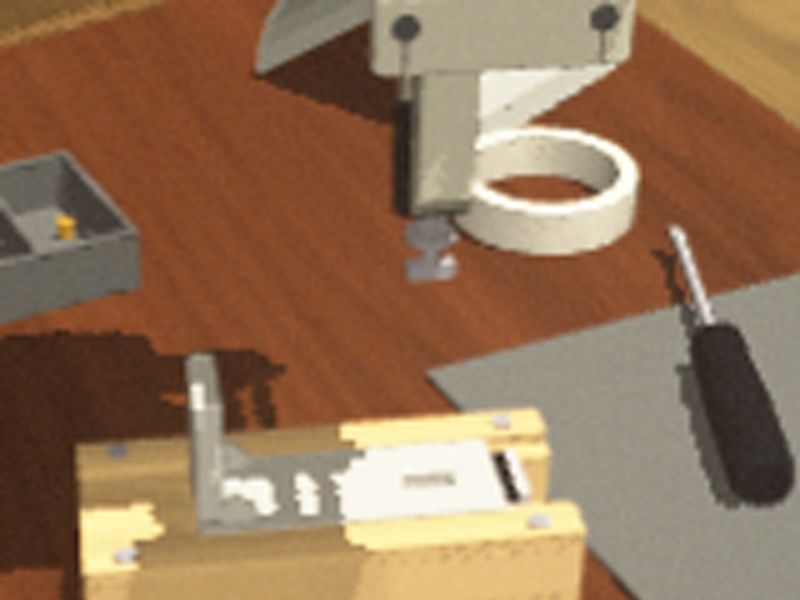

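View pics/top6.png

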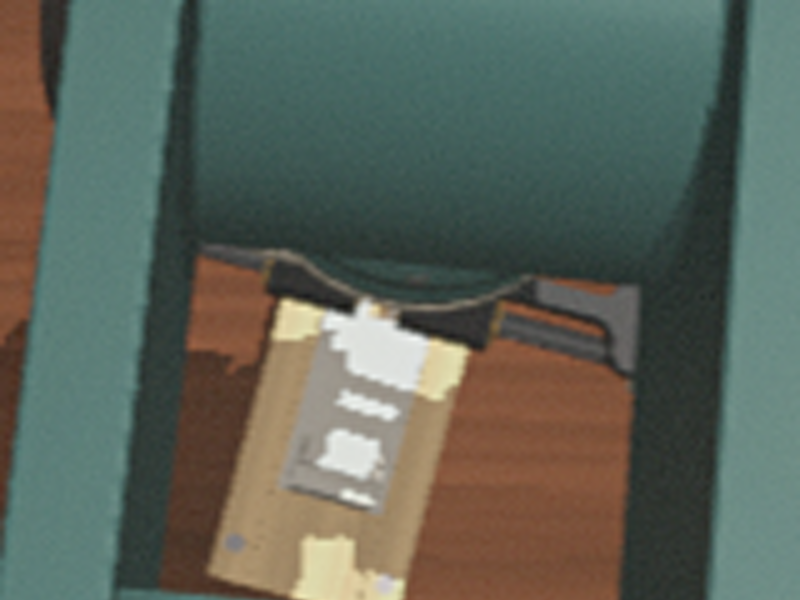

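Run:
```python
from h import *
a=cv2.imread('pics/side6full.png')[160:200,325:365];cv2.imwrite('pics/f2.png',cv2.resize(a,(800,800),interpolation=cv2.INTER_CUBIC)[100:700])
a=cv2.imread('pics/side6full.png')[215:240,330:370];cv2.imwrite('pics/f3.png',cv2.resize(a,(800,500),interpolation=cv2.INTER_CUBIC))
p=np.array([612.15,-26.87,-.2515])
def pr(L,z,o,off=0):
    q=proj('side',T(p,[[*L,z]]))[0]; return ((q-o+.5)*20-.5-[0,off]).round(0)
for L in([8,3],[8,-3],[-8,-3],[-8,3]): print('foot bot',L,pr(L,119.9,np.array([325,160]),100),'top',pr(L,125.9,np.array([325,160]),100))
print('collar c',pr([0,0],134.9,np.array([325,160]),100))
for L in([7.5,-5],[-7.5,-5],[7.5,-22.5],[-7.5,-22.5],[-7.5,5],[-7.5,22.5]): print('finger tip',L,pr(L,150.2,np.array([325,160]),100))
for L in([9,4.5],[9,-4.5],[-9,-4.5],[-9,4.5],[0,0]): print('slot',L,pr(L,36,np.array([330,215])))
```

```text
foot bot [8, 3] [505. 392.] top [507. 331.]
foot bot [8, -3] [518. 427.] top [521. 366.]
foot bot [-8, -3] [332. 440.] top [334. 379.]
foot bot [-8, 3] [319. 405.] top [321. 343.]
collar c [424. 261.]
finger tip [7.5, -5] [531. 123.]
finger tip [-7.5, -5] [351. 134.]
finger tip [7.5, -22.5] [574. 226.]
finger tip [-7.5, -22.5] [390. 238.]
finger tip [-7.5, 5] [330.  77.]
finger tip [-7.5, 22.5] [294. -19.]
slot [9, 4.5] [377. 177.]
slot [9, -4.5] [396. 235.]
slot [-9, -4.5] [200. 251.]
slot [-9, 4.5] [183. 193.]
slot [0, 0] [289. 214.]
```

View pics/f2.png

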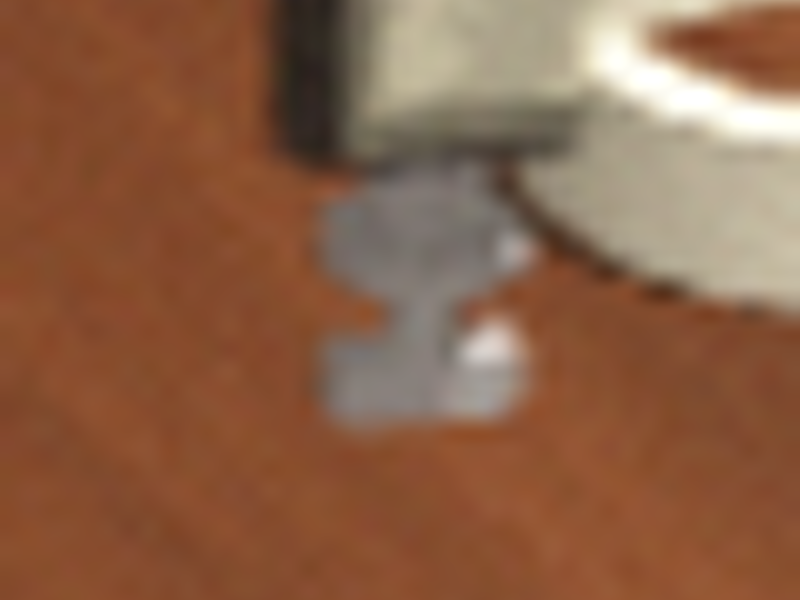

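View pics/f3.png

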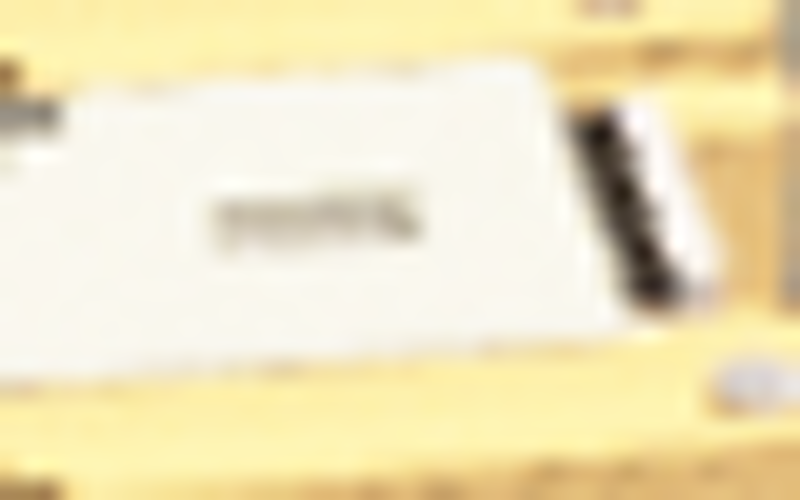

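```bash
python3 -m crank '[[[4,0,-0.18],0,0],[[7.7,0,-0.18],0,0],[[7.7,0,-0.18],0,0],[[7.7,0,-0.18],0,0]]'
python3 - <<'E'
from h import *
plan(T(np.array([612.2,-26.9,RIG[2]]),[[1.8,0,70]])[0],np.degrees(RIG[2])-90)
from workcell import snapshot
p=snapshot('side');cv2.imwrite(f'pics/s7.png',cv2.resize(p['frame'][190:250,310:390,::-1],(800,600),interpolation=cv2.INTER_CUBIC))
E
```

```text
clock: 10.48
ee_pos: [614.4, -28.0, 74.1]
eef_rot: [[0.002, -0.25, -0.968], [-0.0, -0.968, 0.25], [-1.0, -0.0, -0.001]]
ft_force: [-0.2, -1.0, 0.7]
finger_gap: 9.8
t 10.47 tcp [614.44 -27.99  74.1 ] yang -104.48 shift cm [ 0.41  -0.05   0.065] roll -0.07 F [-0.25 -1.03  0.71] gap 9.81 q6 1.74
```

View pics/s7.png

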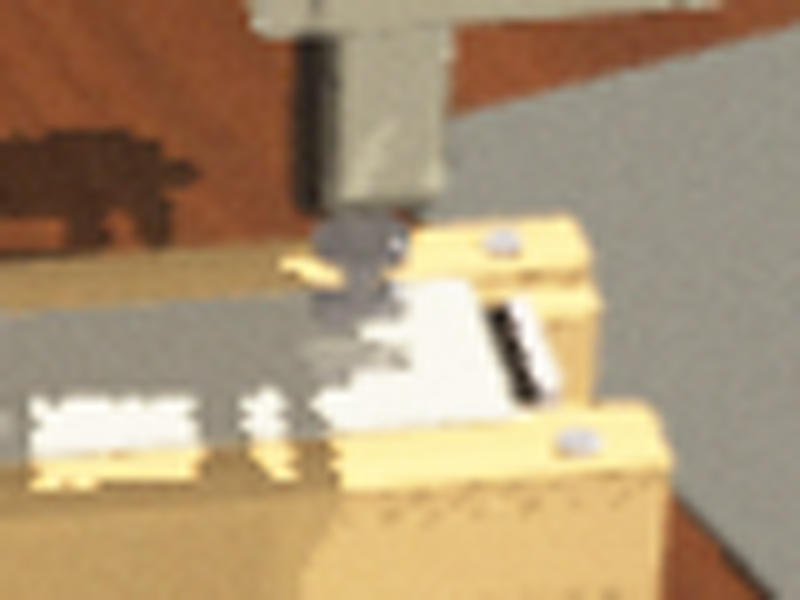

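```bash
python3 -m crank '[[[0.3,0,0],0,0],[[0.6,0,0],0,0],[[0.8,0,0],0,0],[[1.0,0,0],0,0]]' | grep -E 'ft|ee_pos'
```

```text
ee_pos: [613.9, -27.2, 62.2]
ft_force: [-0.0, 0.1, 0.2]
```

```bash
python3 -m crank '[[[0.1,0,0],0,0],[[0.2,0,0],0,0]]' | grep -E 'ft|ee_pos'
python3 - <<'E'
from h import *
from workcell import snapshot
p=snapshot('side');cv2.imwrite(f'pics/s8.png',cv2.resize(p['frame'][190:250,310:390,::-1],(800,600),interpolation=cv2.INTER_CUBIC))
E
```

```text
ee_pos: [613.9, -27.2, 60.2]
ft_force: [0.3, 0.1, -0.6]
```

View pics/s8.png

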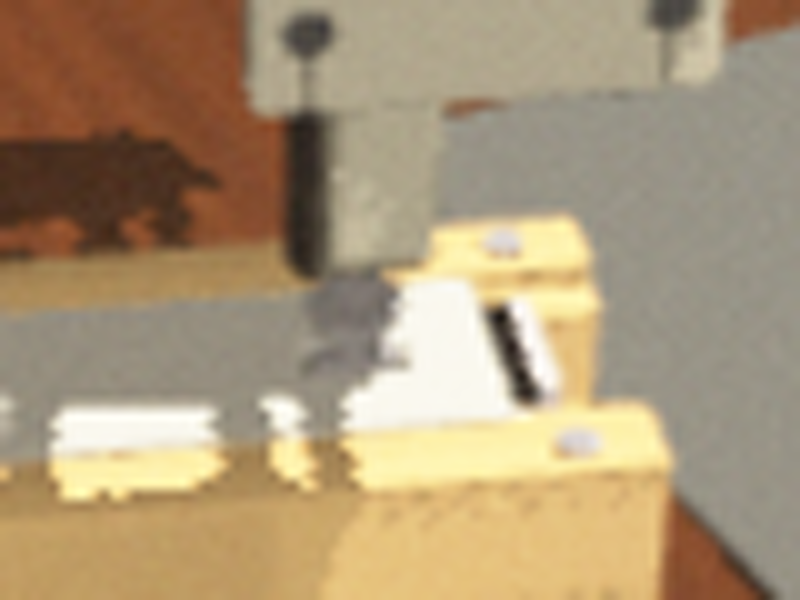

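```bash
python3 -m crank '[[[0,0,-0.04],0,0],[[0.1,0,-0.04],0,0],[[0.2,0,-0.04],0,0]]' | grep -E 'ft|ee_pos'; python3 -m crank '[[[0.1,0,0],0,0],[[0.2,0,0],0,0]]' | grep -E 'ft|ee_pos'
```

```text
ee_pos: [614.3, -27.4, 58.2]
ft_force: [-0.9, 0.2, -0.4]
ee_pos: [614.3, -27.4, 56.2]
ft_force: [-0.0, -0.0, -0.0]
```

```bash
python3 -m crank '[[[0.15,0,0],0,0],[[0.3,0,0],0,0],[[0.45,0,0],0,0]]' | grep -E 'ft|ee_pos'; python3 -m crank '[[[0.1,0,0],0,0],[[0.2,0,0],0,0]]' | grep -E 'ft|ee_pos'
```

```text
ee_pos: [614.3, -27.4, 51.7]
ft_force: [-0.6, 0.5, 0.1]
ee_pos: [614.3, -27.4, 50.0]
ft_force: [-1.3, 0.3, 2.3]
```

```bash
python3 -m crank '[[[0.1,0,0],0,0],[[0.2,0,0],0,0]]' | grep -E 'ft|ee_pos'
python3 - <<'E'
from h import *
from workcell import snapshot
p=snapshot('side');cv2.imwrite(f'pics/s9.png',cv2.resize(p['frame'][190:250,310:390,::-1],(800,600),interpolation=cv2.INTER_CUBIC))
E
```

```text
ee_pos: [614.3, -27.4, 48.1]
ft_force: [-3.3, 0.4, 6.8]
```

View pics/s9.png

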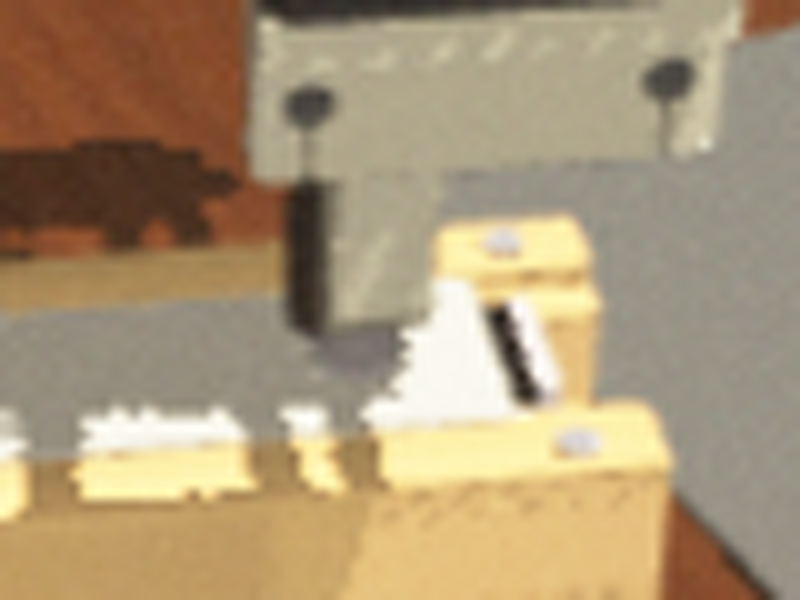

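```bash
python3 -m crank '[[[0,0,0.05],0,0],[[0.1,0,0.05],0,0],[[0.18,0,0.05],0,0],[[0.18,0,0.05],0,0]]' | grep -E 'ft|ee_pos'
python3 - <<'E'
from h import *
plan(T(np.array([612.2,-26.9,RIG[2]]),[[1.8,0,46.3]])[0],np.degrees(RIG[2])-90)
E
```

```text
ee_pos: [614.3, -27.4, 46.7]
ft_force: [-2.0, -0.3, 7.6]
t 13.38 tcp [614.3  -27.36  46.71] yang -104.43 shift cm [0.041 0.008 0.035] roll -0.02 F [-1.96 -0.25  7.59] gap 10.06 q6 1.74
```

```bash
python3 -m crank '[[[0.06,0,0],0,0],[[0.06,0,0.02],-10,0],[[0.06,0,0.02],-20,0],[[0.06,0,0.02],-30,0],[[0.06,0,0.02],-40,0]]'; python3 -m crank '[[[0,0,0],-10,0],[[0,0,0],-20,0],[[0,0,0],-30,0],[[0,0,0],-40,0],[[0,0,0],-50,0],[[0,0,0],-50,0],[[0,0,0],-50,0]]'
python3 - <<'E'
from h import *
plan(T(np.array([612.2,-26.9,RIG[2]]),[[1.8,0,46.3]])[0],np.degrees(RIG[2]))
from workcell import snapshot
p=snapshot('side');cv2.imwrite(f'pics/s10.png',cv2.resize(p['frame'][170:260,290:410,::-1],(800,600),interpolation=cv2.INTER_CUBIC))
E
```

```text
clock: 14.0
ee_pos: [614.4, -27.2, 46.4]
eef_rot: [[0.002, 0.437, -0.9], [-0.0, -0.9, -0.437], [-1.0, 0.001, -0.002]]
ft_force: [0.0, 0.2, 8.6]
finger_gap: 9.6
clock: 14.88
ee_pos: [614.4, -27.2, 46.3]
eef_rot: [[0.002, 0.968, -0.249], [-0.0, -0.249, -0.968], [-1.0, 0.002, -0.0]]
ft_force: [-0.5, 0.0, 8.4]
finger_gap: 9.7
t 14.88 tcp [614.35 -27.21  46.35] yang -14.42 shift cm [ 0.005 -0.036  0.024] roll -0.01 F [-0.52  0.01  8.43] gap 9.68 q6 0.17
```

View pics/s10.png

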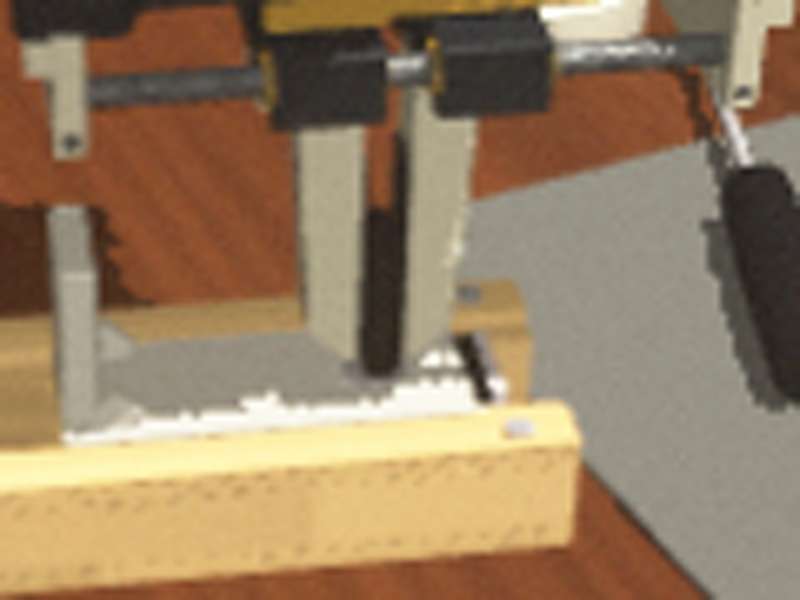

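```bash
python3 -m crank '[[[-0.08,0,0],0,0],[[-0.14,0,0],0,0],[[-0.14,0,0],0,0.2],[[-0.14,0,0],0,0.35],[[-0.14,0,0],0,0.35],[[-0.14,0,0],0,0.35]]'
python3 - <<'E'
from h import *
from workcell import snapshot
p=snapshot('side');cv2.imwrite(f'pics/s11.png',cv2.resize(p['frame'][170:260,290:410,::-1],(800,600),interpolation=cv2.INTER_CUBIC))
E
```

```text
clock: 15.68
ee_pos: [613.5, -27.2, 46.7]
eef_rot: [[-0.0, 0.968, -0.249], [0.0, -0.249, -0.968], [-1.0, -0.0, 0.0]]
ft_force: [-0.1, 0.6, -1.2]
finger_gap: 32.6
```

View pics/s11.png

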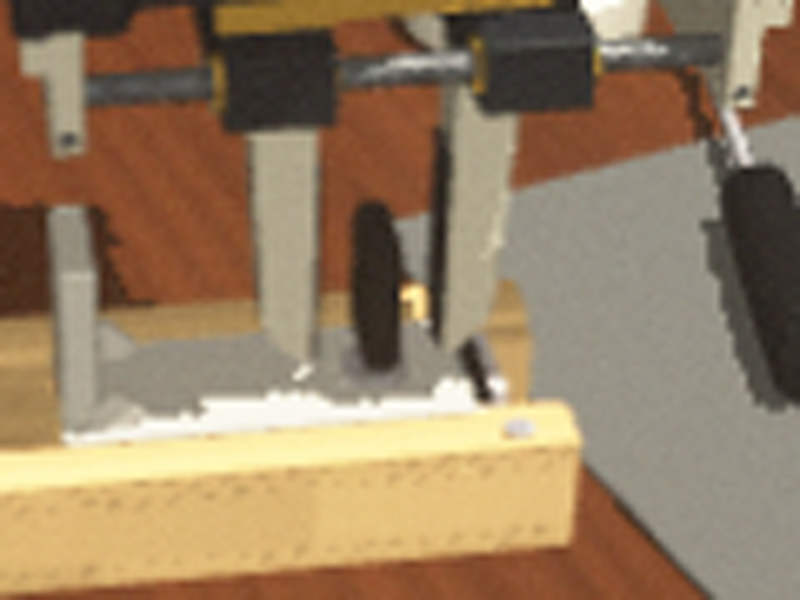

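```bash
python3 -m crank '[[[-3,0,0],0,0.35],[[-8,0,0],0,0.35],[[-13,0,0],0,0.35],[[-15,0,4],0,0.35],[[-15,0,10],0,0.35],[[-15,0,16],0,0.35],[[-15,0,22],0,0.35],[[-15,0,25],0,0.35],[[-15,0,25],0,0.35]]'
python3 - <<'E'
from h import *
from workcell import snapshot
p=snapshot('side');cv2.imwrite(f'pics/s12f.png',p['frame'][:,:,::-1]);cv2.imwrite(f'pics/s12.png',cv2.resize(p['frame'][170:260,290:410,::-1],(800,600),interpolation=cv2.INTER_CUBIC))
p=snapshot('top');cv2.imwrite(f'pics/t12f.png',p['frame'][:,:,::-1]);cv2.imwrite(f'pics/t12.png',cv2.resize(p['frame'][150:260,270:400,::-1],(709,600),interpolation=cv2.INTER_CUBIC))
S=T(np.array([613.9,-27.4,RIG[2]]),[[0,0,43],[0,0,83],[0,13,83],[0,-13,83],[0,13,43],[0,-13,43],[0,0,36]])
print('side', ((proj('side',S)-[290,170])*6.667).round(0).tolist()); print('top',((proj('top',S)-[270,150])*5.454).round(0).tolist())
E
```

```text
clock: 16.85
ee_pos: [550.7, -271.0, 196.6]
eef_rot: [[-0.0, 0.968, -0.252], [0.0, -0.252, -0.968], [-1.0, -0.0, 0.0]]
ft_force: [-0.2, 0.7, 0.1]
finger_gap: 32.8
side [[367.0, 347.0], [372.0, 223.0], [363.0, 197.0], [382.0, 251.0], [359.0, 319.0], [376.0, 375.0], [367.0, 368.0]]
top [[365.0, 206.0], [369.0, 191.0], [333.0, 181.0], [405.0, 200.0], [331.0, 197.0], [400.0, 216.0], [364.0, 209.0]]
```

View pics/s12.png

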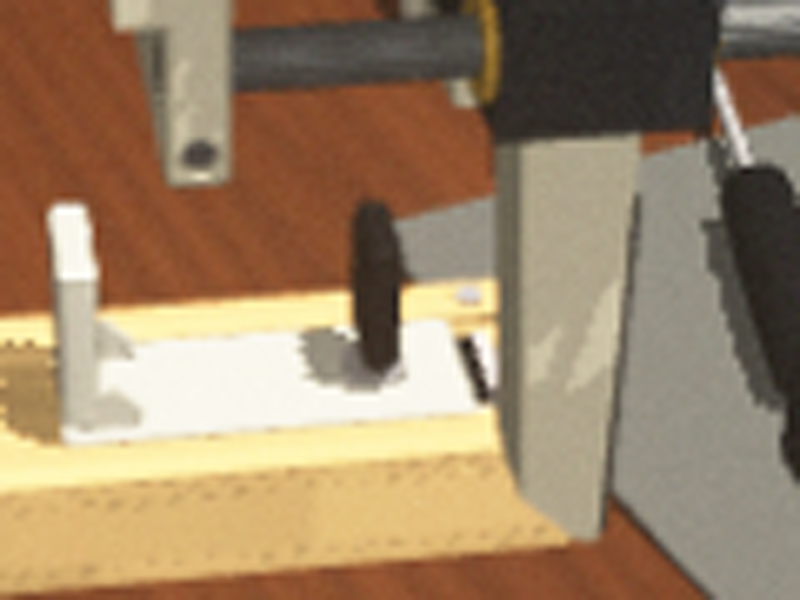

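View pics/t12.png

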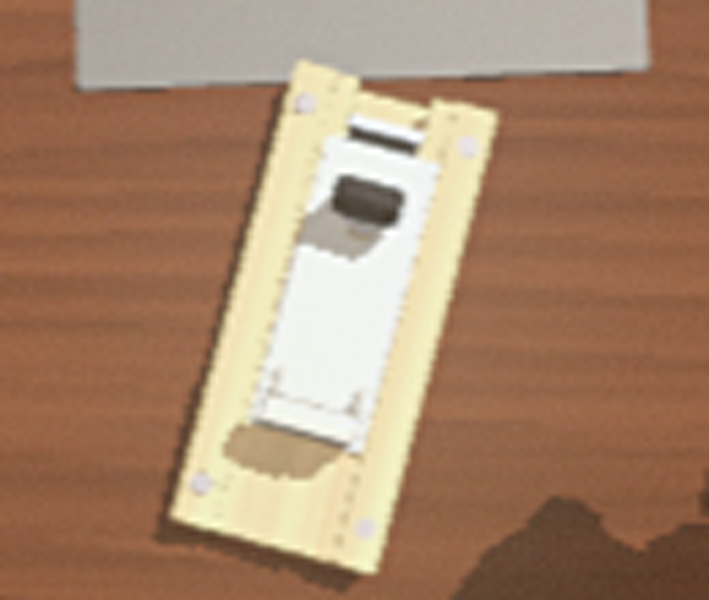

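Run:
```python
from workcell import manip
print(manip.close_job())
```

```text
the job is handed in; nothing more can be done
None
```

I slid the bracket to its stop, put the thumbscrew's foot down through both slots, turned it a quarter turn to lock it, and handed the job in at about 17 s. No verdict came back.

**What I did**
- **Bracket:** I pushed the tab low down in steps of 0.5 mm at the end. It met the stop at about 8 N, then held at about 6 N, well under the 25 N limit.
- **Thumbscrew:** I gripped it across the wing and lowered it through both slots. Until the spring took up, the force stayed within sensor noise. I pressed to about 8.5 N, turned it 90°, eased up, let go and lifted clear.

**Last checks (both cameras)**
- The wing lies across the channel and stands upright, at about the locked height (near 63 mm).
- The screw is within about 1 mm of where I estimate the slot's centre to be.
- The bracket lies flat against the stop, or very nearly so.
- The gripper was clear of everything. I didn't check the pins, tape, glue bottle or screwdriver again one by one at the end, but the arm never went near the last three.

**Disagreements**
- The two cameras differed by about 2.5 mm along x. I settled this using the fingers as seen in the side camera.
- The fingers appear about 18.5 mm wide rather than the 15 mm given for the pads. I moved the screw target by 1.8 mm to allow for this.
- A sideways force of about 3 N showed up while pressing. I backed off 0.5 mm, and it was gone by the time the turn was under way.

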